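Show what is in the lidded box

ROBOT

A 6-joint arm with a two-finger parallel gripper is mounted at the origin on a cart in front of the work surface, level with it; the furniture and walls round the work are solid. World frame = base frame: x ahead of the robot, y to its left, z up, the work surface at z = 0. Lengths are in m, angles in rad, forces in N, time in s.
With the tool pointing down it reaches from about 0.225 to 0.875 m from the base axis. Payload 3.4 kg.
Tool frame: the origin (TCP) lies at the very end of the fingers, on their centre line; the grasp point (between the pads) lies 19 mm behind it (grip_depth is the distance from the TCP to the grasp point, in m); x points along the fingers, z is the direction in which the jaws open and shut, and the axes are right-handed (so a half turn about x gives the same grasp; the last joint's range is limited). The gripper opens to 85 mm and grips with 20 to 120 N. Pads are 22 mm wide; open, the fingers measure 114 mm over their backs; the gripper's body (76 mm by 85 mm) begins 54 mm behind the grasp point. The pads swing forward as they close: fully open they stand 13 mm farther back than shut.
Start: joints at [1.034, 0.276, 1.505, -0, 1.361, -0.121], TCP at [0.232, 0.526, 0.231] pointing down, gripper open.
Joint ranges: [-2.89, 2.89], [-0.75, 2.08], [0.22, 2.7], [-1.18, 4.32], [0.11, 2.71], [-2.7, 2.7]. Speed limits (rad/s): [2.57, 2.57, 3.14, 3.14, 3.14, 3.14].

INTERFACE

Orientations are given as a unit quaternion [w, x, y, z].
In Python, from rig import get_state, get_image, sign_off, grip_depth gives the robot as it stands. The module is installed in compiled form; this text tells all that it offers.
- The arm moves only by the tool arm_command, never from a script. Its argument "series" is a list of rows, each an object with "dp": the shift along the tool's x, y, z scaled (see below), a list of three; "angular": the turn, a rotation vector about the tool's x, y, z scaled (see below), a list of three; "gripper": the finger opening in mm, from 0 to 85.4. A call has exactly 8 rows; each row shifts and turns the pose as measured when the row begins, along the tool's axes as they then stand; what a row does not reach is not made up. The controller multiplies each number of a shift by 0.12 m and each number of a turn by 90 degrees. A row lasts 1/8 s, in which the tool goes at most 62.5 mm and 10.7 degrees, less where a joint would pass 70% of its speed; a pose out of reach is approached as far as the arm can. A call with a number of a shift or a turn outside -1 to 1 is refused whole. A call with a gripper value outside its range is refused whole. The fingers move at their own pace and stop on an object; "grip_force" is the grip in N (left out, the last holds). Time passes only in rows, so rows that do not move let the fingers close, or fill a call up. It gives the time, the measured TCP pose, the force and the opening at its end, in the units of the state.
- get_state(): the state, without advancing time (a new reading comes with each control period).
- get_image(name): name is "side" or "top" or "wrist"; returns a dict with "image" (400x640x3 uint8, blue, green, red), "depth" (400x640 float32, m along the optical axis (not along the pixel's ray), 0 where there is no reading), "mtx" (3x3 intrinsics, pixels), "k1" (the pictures are not rectified: a ray, as slopes to the right and down, at radius r is drawn at 1 + k1 r^2 times it, then the intrinsics apply), "view" (4x4, takes a point from world to camera coordinates); the wrist camera has in their place "mount" (4x4, takes a point from camera to tool coordinates, whose origin is the TCP and whose axes are the tool frame's). Camera axes: x right, y up, looking along -z (the intrinsics and any distortion apply to the point x, -y, -z); pixel columns grow to the right and rows downward; lengths in m; the calibration is good to about 2 mm. A picture is of the moment at which its call begins: read the wrist's pose just before it.
- sign_off(): hands the job in, once; it reports no verdict.
The state is a dict: "clock": time; "qpos": joint angles; "qd": joint speeds; "effort": joint torques, N m; "position": TCP position; "ee_rot": TCP orientation; "contact_force": force on the tool from outside, world axes, zero at the start; "moment": the same for the moment, N m; "width": finger opening in m.
Only numpy, scipy, OpenCV 4.12 (cv2) and the standard library are available. Lean on these libraries where they do the work, as an engineer would, in place of code of your own. Each camera call takes 0.05 s, during which the arm holds its last target. There are 200 camera calls.

TASK

Let me see what is left in the wooden box with the folding stay: raise its lid all the way until the stay locks straight, let go and keep off the box for at least two seconds while I look, then break the stay's knee and let the lid down until the box is fully shut.

Things in the scene. Friction and masses are not known exactly. Their poses are not given: they have to be found in the camera images.
- stay_box: Wooden box fixed to the worktop, 180 deep, 120 wide, 110 mm high, with a bar on its lid and a folding stay on its side (not the card box by the wall). Origin: centre of underside; +x from front to hinge, +y to the stay side (towards the robot). The 0.6 kg lid hinges along y at x 90, z 115 mm, opens 75 deg; its hinge is damped: unlocked and left alone the lid sinks shut in 3 to 4 s.
- lid_bar (a point): Middle of the round black bar, 12 mm thick, 96 mm long along the box's y, held by end arms 50 mm in front of the lid's front edge in the lid's plane, free space round it. 230 mm from the hinge axis. Height 115 mm shut (box x -140 mm), 337 mm open. The point turns with the lid; shut, its axes are the box's.
- knee_grip (a point): Middle of the black rubber grip, 18 mm thick, 42 mm long along the box's y, that sticks out from the stay's knee, 115 mm from the box's middle plane, free above. Moves on a circle of 85 mm radius about box x -60, z 95 mm. Lid shut: height 30 mm, box x -5. Locked: height 157 mm, box x 0. Pressed down with 1 to 5 N the locked knee breaks; some 50 mm lower, the lid sinks by itself.
- stay_knee (a joint): Angle of the stay's knee, rad: 0 folded with the lid shut, 2.50 with the two links in line, 2.62 at the stop just past straight, where the stay is locked and holds the lid up. A spring in the knee snaps it past straight to the stop once the lid is raised to within about 3 degrees of fully open.

How it is judged:
By the outcome, as a careful person would: the job done as asked, in the order asked, and still so for the second after the job is handed in, with the robot touching nothing.
It also fails if it takes over 48 s, if anything falls off the work surface, if the arm or the gripper's body presses on something with over 40 N, if the wrist force passes 120 N, or if a joint passes its speed limit or range.

## Working session

There is one attempt and no reset: what is moved stays moved. The work goes in short steps, Python scripts to look and compute and a tool call to move; the robot and the scene stay as the last step left them, time stands still between calls to the robot, and variables do not carry over. Pictures are saved under pics/ and viewed, about 8 in all and at most 12, crops included, and the job is handed in when it is done.

Besides the shell and the picture viewer there is one more tool, called as name(argument=value, ...) on one line, values as JSON. arm_command: Moves the arm, as the interface text tells. Its arguments: {"type":"object","properties":{"series":{"type":"array","items":{"type":"object","properties":{"dp":{"type":"array","items":{"type":"number"}},"angular":{"type":"array","items":{"type":"number"}},"gripper":{"type":"number"}}}},"grip_force":{"type":"number"}},"required":["series"]}

```bash
mkdir -p pics
cat > h.py <<'E'
import numpy as np, cv2
from rig import get_state, get_image, sign_off, grip_depth
from scipy.spatial.transform import Rotation as R
def rot(s): q=s['ee_rot']; return R.from_quat([q[1],q[2],q[3],q[0]])
def snap(n,f):
    s=get_state(); d=get_image(n); cv2.imwrite('pics/'+f+'.png',d['image'])
    np.savez('pics/'+f+'.npz',p=s['position'],R=rot(s).as_matrix(),**d); return s,d
def world(d,u,v,z=None):
    d=dict(d); u=np.asarray(u,float);v=np.asarray(v,float)
    K=d['mtx']; k1=float(d['k1']); K0=np.array(K)
    pts=np.stack([u,v],-1).reshape(-1,1,2)
    n=cv2.undistortPoints(pts,K0,np.array([k1,0,0,0.]))[:,0]
    Z=d['depth'][v.astype(int),u.astype(int)].ravel() if z is None else z
    pc=np.stack([n[:,0]*Z,-n[:,1]*Z,-Z*np.ones(len(n)),np.ones(len(n))],-1)
    if 'view' in d: T=np.linalg.inv(d['view'])
    else:
        A=np.eye(4);A[:3,:3]=d['R'];A[:3,3]=d['p'];T=A@d['mount']
    return (pc@T.T)[:,:3]
def cloud(d):
    v,u=np.mgrid[0:400,0:640]; w=world(d,u.ravel(),v.ravel()).reshape(400,640,3)
    w[np.asarray(d['depth'])<=0]=np.nan
    return w
E
python3 - <<'E'
from h import *
s,a=snap('top','top0'); _,b=snap('side','side0')
print(s, grip_depth, a['k1'])
for d in (a,b): print(np.linalg.inv(d['view']).round(3))
cv2.imwrite('pics/both.png',cv2.resize(np.vstack([a['image'],b['image']]),(480,600)))
E
```

```text
{'clock': 0.0, 'qpos': array([ 1.03401463e+00,  2.76594195e-01,  1.50615566e+00,  7.62775364e-06,
        1.36070002e+00, -1.20978257e-01]), 'qd': array([-0.00098784, -0.00093918,  0.00136608, -0.00063009,  0.00062836,
       -0.00027061]), 'effort': array([-9.23202679e-04, -4.16788673e+01, -2.45800066e+01, -2.81278144e-04,
        1.11676924e-02,  1.73088517e-05]), 'position': array([0.23196975, 0.52554203, 0.2304312 ]), 'ee_rot': array([ 0.59184622, -0.38631591,  0.59302731,  0.38574172]), 'contact_force': array([0.79466527, 0.02240732, 0.66900182]), 'moment': array([ 0.01246042,  0.03625474, -0.00429687]), 'width': 0.0851093927582355} 0.0187 -0.1315489845815151
[[-0.001  0.998 -0.059  0.397]
 [-1.    -0.001  0.003  0.213]
 [ 0.003  0.059  0.998  0.94 ]
 [ 0.     0.     0.     1.   ]]
[[-0.967 -0.215  0.138  0.575]
 [ 0.256 -0.819  0.514  0.671]
 [ 0.002  0.532  0.846  0.827]
 [ 0.     0.     0.     1.   ]]
```

View pics/top0.png

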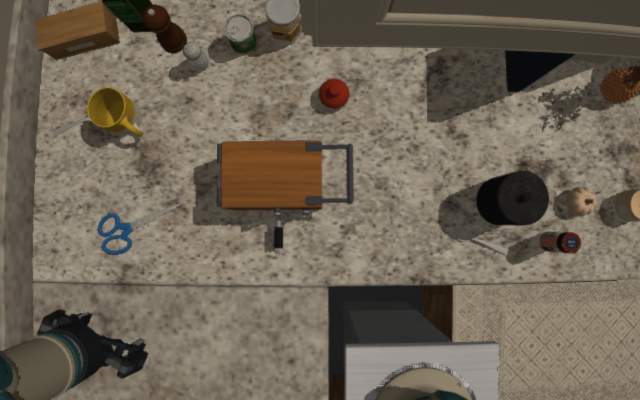

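View pics/side0.png

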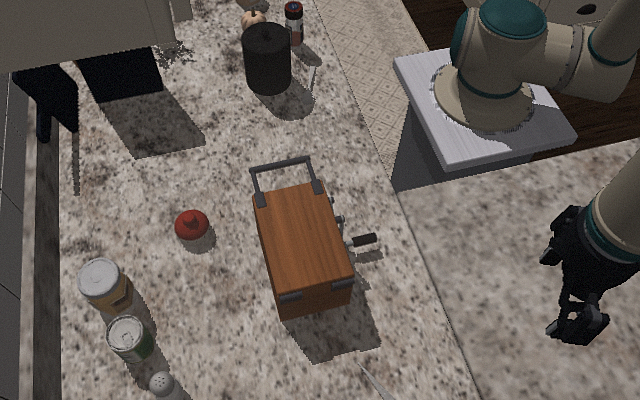

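Top view: the box lid spans columns 220–322, rows 141–209. The bar is on the right at (350,174) and the knee grip at (278,236). The hinge is at the left, towards world +y.

Run:
```python
from h import *
for f in ('top0','side0'):
    d=dict(np.load(f'pics/{f}.npz')); w=cloud(d); im=d['image'].astype(int)
    B=(im[...,2]-im[...,0]>40)
    m=B&(w[...,2]>.10)&(w[...,2]<.14)&(abs(w[...,0]-.45)<.15)&(abs(w[...,1]-.25)<.2)
    p=w[m]; print(f,m.sum(),np.median(p[:,2]),cv2.minAreaRect((p[:,:2]*1000).astype(np.float32)), cv2.boxPoints(cv2.minAreaRect((p[:,:2]*1000).astype(np.float32))).round(1).tolist())
    dark=im.max(-1)<75
    n=dark&(w[...,2]>.085)&(w[...,2]<.14)&(abs(w[...,0]-.45)<.12)&(w[...,1]>.03)&(w[...,1]<.16)
    q=w[n]; print('bar',n.sum(),np.percentile(q,[2,50,98],axis=0).round(4).tolist())
    n=dark&(w[...,2]>.015)&(w[...,2]<.08)&(w[...,0]>.27)&(w[...,0]<.37)&(abs(w[...,1]-.25)<.1)
    q=w[n]; print('grip',n.sum(),np.percentile(q,[2,50,98],axis=0).round(4).tolist())
print(world(dict(np.load('pics/top0.npz')),[350,350,350,278,278],[150,174,198,232,243]).round(4))
```

```text
top0 6410 0.12049954865928042 ((487.5821533203125, 298.06103515625), (120.262451171875, 178.92408752441406), 0.05899624899029732) [[427.3999938964844, 387.5], [427.5, 208.5], [547.7999877929688, 208.6999969482422], [547.5999755859375, 387.6000061035156]]
bar 223 [[0.437, 0.1535, 0.1172], [0.4842, 0.1572, 0.1209], [0.537, 0.1594, 0.124]]
grip 82 [[0.3532, 0.2841, 0.0313], [0.361, 0.2914, 0.0373], [0.3688, 0.2996, 0.0415]]
side0 7367 0.12014066959214631 ((485.3924865722656, 295.5929260253906), (119.10948944091797, 181.13064575195312), 0.415632039308548) [[425.20001220703125, 385.70001220703125], [426.5, 204.60000610351562], [545.5999755859375, 205.5], [544.2999877929688, 386.6000061035156]]
bar 220 [[0.4361, 0.1525, 0.1165], [0.4831, 0.1574, 0.1203], [0.5374, 0.16, 0.1231]]
grip 108 [[0.3504, 0.2838, 0.0299], [0.3602, 0.2936, 0.0374], [0.3695, 0.2992, 0.0413]]
[[0.5283 0.1573 0.1237]
 [0.4858 0.1574 0.1217]
 [0.4432 0.1577 0.123 ]
 [0.3823 0.2913 0.0416]
 [0.3611 0.2913 0.041 ]]
```

```bash
cat >> h.py <<'E'
Rt=np.array([[0,1.,0],[0,0,1],[-1,0,0]]) # cols replaced below
def target(sign=1):
    x=np.array([0,0,-1.]); z=np.array([0,sign*1.,0]); y=np.cross(z,x); return np.stack([x,y,z],1)
def plan(p,sign,show=True):
    s=get_state(); A=rot(s).as_matrix(); e=np.array(p)-s['position']
    dp=A.T@e/.12; an=R.from_matrix(A.T@target(sign)).as_rotvec()/(np.pi/2)
    print('t',round(s['clock'],2),'pos',s['position'].round(4),'w',round(s['width'],4),'F',s['contact_force'].round(1),'\n dp',dp.round(3),'ang',an.round(3),'dist',np.linalg.norm(e).round(3),'q',s['qpos'].round(2))
E
python3 - <<'E'
from h import *
print(rot(get_state()).as_matrix().round(3))
for k in(1,-1): plan([.486,.157,.2],k)
E
```

```text
[[-0.001 -0.915  0.404]
 [-0.001  0.404  0.915]
 [-1.     0.    -0.002]]
t 0.1 pos [0.232  0.5256 0.2305] w 0.085 F [ 0.3 -0.5  0.7] 
 dp [ 0.257 -3.177 -1.954] ang [-0.265 -0.001 -0.   ] dist 0.449 q [ 1.03  0.28  1.51  0.    1.36 -0.12]
t 0.1 pos [0.232  0.5256 0.2305] w 0.085 F [ 0.3 -0.5  0.7] 
 dp [ 0.257 -3.177 -1.954] ang [ 1.735e+00 -1.000e-03  1.000e-03] dist 0.449 q [ 1.03  0.28  1.51  0.    1.36 -0.12]
```

arm_command(series=[{"dp": [0,0,0],"angular": [-0.1,0,0],"gripper": 40},{"dp": [0,0,0],"angular": [-0.1,0,0],"gripper": 40},{"dp": [0,0,0],"angular": [-0.07,0,0],"gripper": 40},{"dp": [0,-0.26,-0.38],"angular": [0,0,0],"gripper": 40},{"dp": [0,-0.26,-0.38],"angular": [0,0,0],"gripper": 40},{"dp": [0,-0.26,-0.38],"angular": [0,0,0],"gripper": 40},{"dp": [0,-0.26,-0.38],"angular": [0,0,0],"gripper": 40},{"dp": [0,-0.26,-0.38],"angular": [0,0,0],"gripper": 40}])

```text
clock: 1.1
position: [0.3948, 0.2974, 0.2268]
ee_rot: [-0.489, 0.508, -0.495, -0.508]
contact_force: [0.3, -0.4, 0.1]
width: 0.04
```

Run:
```python
from h import *
plan([.486,.157,.18],1)
```

```text
t 1.1 pos [0.3948 0.2974 0.2268] w 0.04 F [ 0.3 -0.4  0.1] 
 dp [ 0.393 -0.724 -1.191] ang [ 0.02  -0.004 -0.003] dist 0.174 q [ 0.51  0.16  1.67 -0.    1.32 -1.1 ]
```

arm_command(series=[{"dp": [0,-0.22,-0.36],"angular": [0.02,0,0],"gripper": 40},{"dp": [0,-0.22,-0.36],"angular": [0,0,0],"gripper": 40},{"dp": [0,-0.18,-0.3],"angular": [0,0,0],"gripper": 40},{"dp": [0.12,-0.1,-0.15],"angular": [0,0,0],"gripper": 40},{"dp": [0.15,-0.02,-0.02],"angular": [0,0,0],"gripper": 40},{"dp": [0.1,0,0],"angular": [0,0,0],"gripper": 40},{"dp": [0,0,0],"angular": [0,0,0],"gripper": 40},{"dp": [0,0,0],"angular": [0,0,0],"gripper": 40}])

```text
clock: 2.1
position: [0.4881, 0.1462, 0.1798]
ee_rot: [0.498, -0.498, 0.505, 0.498]
contact_force: [0.2, -0.1, 0.2]
width: 0.0398
```

Run:
```python
from h import *
s,d=snap('wrist','wr0')
d=dict(np.load('pics/wr0.npz')); w=cloud(d); im=d['image'].astype(int)
n=(im.max(-1)<75)&(w[...,2]>.1)&(w[...,2]<.14)&(abs(w[...,0]-.486)<.035)&(abs(w[...,1]-.157)<.03)
q=w[n]; print('bar',n.sum(),np.percentile(q,[2,50,98],axis=0).round(4).tolist() if n.sum() else '')
plan([.486,.157,.097],1)
```

```text
bar 150 [[0.4533, 0.1598, 0.118], [0.4742, 0.1613, 0.1195], [0.5171, 0.162, 0.1211]]
t 2.15 pos [0.488  0.1462 0.1798] w 0.0405 F [ 0.2  1.  -0.2] 
 dp [0.69  0.013 0.094] ang [-0.005 -0.004 -0.004] dist 0.084 q [ 0.16  0.22  1.72 -0.01  1.21 -1.4 ]
```

View pics/wr0.png

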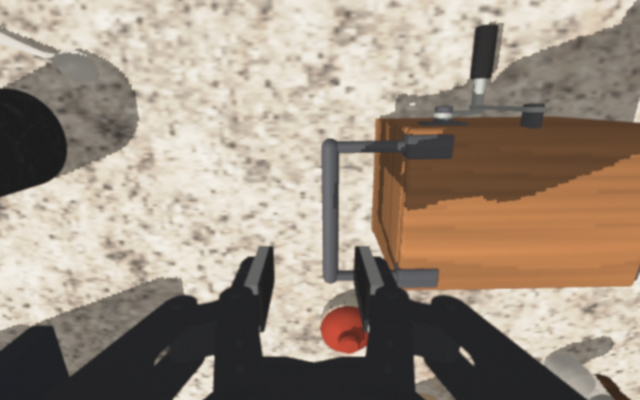

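The wrist view shows the bar at column 330 (rows 145–280), between the fingers at columns 262 and 360. I'll descend and grip it.

arm_command(series=[{"dp": [0,0.01,0.1],"angular": [0,0,0],"gripper": 40},{"dp": [0.2,0,0],"angular": [0,0,0],"gripper": 40},{"dp": [0.25,0,0],"angular": [0,0,0],"gripper": 40},{"dp": [0.2,0,0],"angular": [0,0,0],"gripper": 40},{"dp": [0.1,0,0],"angular": [0,0,0],"gripper": 40},{"dp": [0,0,0],"angular": [0,0,0],"gripper": 25},{"dp": [0,0,0],"angular": [0,0,0],"gripper": 8},{"dp": [0,0,0],"angular": [0,0,0],"gripper": 8}], grip_force=25)

```text
clock: 3.15
position: [0.4888, 0.1567, 0.0924]
ee_rot: [-0.495, 0.506, -0.503, -0.496]
contact_force: [-1.6, 8.4, -2.2]
width: 0.0107
```

Run:
```python
from h import *
plan([.486,.157,.097],1)
```

```text
t 3.15 pos [0.4888 0.1567 0.0924] w 0.0107 F [-1.6  8.4 -2.2] 
 dp [-0.038  0.023  0.001] ang [ 0.002 -0.012  0.001] dist 0.005 q [ 0.19  0.31  1.84 -0.02  1.   -1.37]
```

arm_command(series=[{"dp": [-0.167,0,0.007],"angular": [0,0,0],"gripper": 8},{"dp": [-0.165,0,0.022],"angular": [0,0,0],"gripper": 8},{"dp": [-0.163,0,0.036],"angular": [0,0,0],"gripper": 8},{"dp": [-0.159,0,0.05],"angular": [0,0,0],"gripper": 8},{"dp": [-0.154,0,0.064],"angular": [0,0,0],"gripper": 8},{"dp": [-0.148,0,0.077],"angular": [0,0,0],"gripper": 8},{"dp": [-0.141,0,0.09],"angular": [0,0,0],"gripper": 8},{"dp": [0,0,0],"angular": [0,0,0],"gripper": 8}])

```text
clock: 4.15
position: [0.4884, 0.2008, 0.2305]
ee_rot: [-0.495, 0.508, -0.503, -0.494]
contact_force: [-0.2, -0.2, -3.8]
width: 0.0113
```

```bash
cat >> h.py <<'E'
def arc(zoff):
    s=get_state(); g=s['position']-[0,0,zoff]; th=np.arctan2(g[2]-.115,.387-g[1]); print('theta',np.degrees(th).round(1),'r',np.hypot(g[2]-.115,.387-g[1]).round(4))
    for t in (20,30,40,50,60,70,73,75,76): print(t,(np.array([.387-.23*np.cos(np.radians(t)),.115+zoff+.23*np.sin(np.radians(t))])-s['position'][1:]).round(4)/.12)
E
python3 - <<'E'
from h import *
plan([.486,.157,.097],1); arc(-.0226)
E
```

```text
t 4.15 pos [0.4884 0.2008 0.2305] w 0.0113 F [-0.2 -0.2 -3.8] 
 dp [ 1.121  0.029 -0.339] ang [ 0.003 -0.014  0.004] dist 0.141 q [ 0.27  0.21  1.6  -0.02  1.33 -1.3 ]
theta 36.6 r 0.2319
20 [-0.24916667 -0.49583333]
30 [-0.1075 -0.1925]
40 [0.08333333 0.08083333]
50 [0.32       0.31666667]
60 [0.59333333 0.50833333]
70 [0.89666667 0.65      ]
73 [0.99166667 0.68166667]
75 [1.05583333 0.7       ]
76 [1.08833333 0.70833333]
```

arm_command(series=[{"dp": [-0.17,0,0.15],"angular": [0,0,0],"gripper": 8},{"dp": [-0.15,0,0.17],"angular": [0,0,0],"gripper": 8},{"dp": [-0.11,0,0.14],"angular": [0,0,0],"gripper": 8},{"dp": [-0.09,0,0.14],"angular": [0,0,0],"gripper": 8},{"dp": [-0.08,0,0.15],"angular": [0,0,0],"gripper": 8},{"dp": [-0.065,0,0.15],"angular": [0,0,0],"gripper": 8},{"dp": [-0.04,0,0.1],"angular": [0,0,0],"gripper": 8},{"dp": [0,0,0],"angular": [0,0,0],"gripper": 8}])

```text
clock: 5.15
position: [0.4875, 0.3115, 0.3161]
ee_rot: [-0.49, 0.516, -0.509, -0.484]
contact_force: [-0.5, -0.2, 1.1]
width: 0.0106
```

Run:
```python
from h import *
plan([.486,.157,.097],1); arc(-.0226)
```

```text
t 5.15 pos [0.4875 0.3115 0.3161] w 0.0106 F [-0.5 -0.2  1.1] 
 dp [ 1.889  0.036 -1.192] ang [ 0.001 -0.033  0.007] dist 0.268 q [ 0.48  0.26  1.32 -0.05  1.57 -1.09]
theta 71.4 r 0.2361
20 [-1.17166667 -1.20833333]
30 [-1.03083333 -0.90583333]
40 [-0.83916667 -0.6325    ]
50 [-0.6025     -0.39583333]
60 [-0.32916667 -0.20416667]
70 [-0.02666667 -0.06333333]
73 [ 0.06833333 -0.03083333]
75 [ 0.13333333 -0.0125    ]
76 [ 0.16583333 -0.00416667]
```

arm_command(series=[{"dp": [-0.01,0,0.06],"angular": [0,0,0],"gripper": 8},{"dp": [-0.005,0,0.05],"angular": [0,0,0],"gripper": 8},{"dp": [0,0,0.03],"angular": [0,0,0],"gripper": 8},{"dp": [0,0,0.02],"angular": [0,0,0],"gripper": 8},{"dp": [0,0,0],"angular": [0,0,0],"gripper": 8},{"dp": [0,0,0],"angular": [0,0,0],"gripper": 8},{"dp": [0,0,0],"angular": [0,0,0],"gripper": 8},{"dp": [0,0,0],"angular": [0,0,0],"gripper": 8}])

```text
clock: 6.15
position: [0.4875, 0.326, 0.3202]
ee_rot: [-0.49, 0.517, -0.511, -0.481]
contact_force: [-1.6, -1.8, 3.4]
width: 0.011
```

```bash
cat >> h.py <<'E'
def grip(d):
    d=dict(d)
    w=cloud(d); im=d['image'].astype(int)
    n=(im.max(-1)<75)&(w[...,2]>.015)&(w[...,2]<.2)&(w[...,0]>.34)&(w[...,0]<.395)&(abs(w[...,1]-.30)<.06)
    q=w[n]; print('grip',n.sum(),np.percentile(q,[2,50,98],axis=0).round(4).tolist() if n.sum() else '')
E
python3 - <<'E'
from h import *
s,d=snap('side','side1'); _,e=snap('top','top1')
plan([.486,.157,.097],1); arc(-.0226); grip(d); grip(e)
E
```

```text
t 6.25 pos [0.4875 0.326  0.3201] w 0.0109 F [-0.9 -1.6  4.1] 
 dp [ 1.937  0.037 -1.299] ang [-0.001 -0.037  0.009] dist 0.28 q [ 0.51  0.27  1.3  -0.06  1.59 -1.06]
theta 75.0 r 0.2358
20 [-1.2925 -1.2425]
30 [-1.15083333 -0.93916667]
40 [-0.95916667 -0.66583333]
50 [-0.72333333 -0.42916667]
60 [-0.45   -0.2375]
70 [-0.14666667 -0.09666667]
73 [-0.05166667 -0.065     ]
75 [ 0.0125     -0.04666667]
76 [ 0.045      -0.03833333]
grip 298 [[0.351, 0.2878, 0.1563], [0.3718, 0.2977, 0.1642], [0.3909, 0.3028, 0.168]]
grip 0
```

View pics/side1.png

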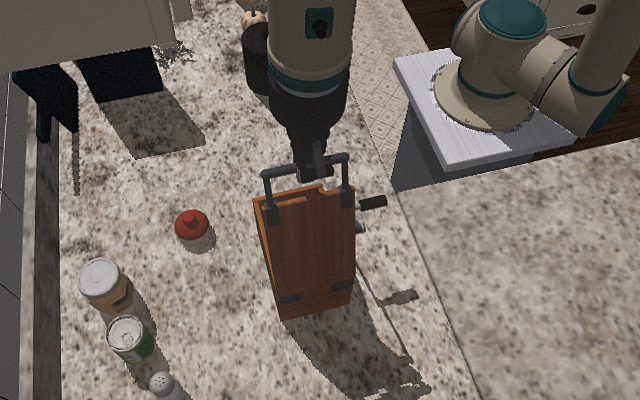

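The side view shows the lid up, with the grip at (372,202). Its centre is at z≈0.157, y≈0.297, which matches the locked pose. I'll release and back off.

arm_command(series=[{"dp": [0,0,0],"angular": [0,0,0],"gripper": 25},{"dp": [0,0,0],"angular": [0,0,0],"gripper": 40},{"dp": [0,0,0],"angular": [0,0,0],"gripper": 40},{"dp": [-0.2,0,0],"angular": [0,0.02,0],"gripper": 40},{"dp": [-0.3,0,0],"angular": [0,0,0],"gripper": 40},{"dp": [-0.2,0.1,0],"angular": [0,0,0],"gripper": 40},{"dp": [0,0.4,0],"angular": [0,0,0],"gripper": 20},{"dp": [0,0.4,0],"angular": [0,0,0],"gripper": 0}])

```text
clock: 7.25
position: [0.3803, 0.3359, 0.4]
ee_rot: [-0.482, 0.523, -0.52, -0.473]
contact_force: [-0.9, -0.0, 0.9]
width: 0.0041
```

Run:
```python
from h import *
s,d=snap('side','side2'); 
plan([.30,.29,.30],1); grip(d)
```

```text
t 7.3 pos [0.3736 0.3354 0.4013] w 0.0 F [-5.4 -1.9 -1.5] 
 dp [ 0.869  0.618 -0.306] ang [-0.001 -0.055  0.004] dist 0.133 q [ 0.65  0.15  1.27 -0.07  1.77 -0.94]
grip 300 [[0.3513, 0.2879, 0.156], [0.372, 0.2978, 0.1644], [0.391, 0.303, 0.1678]]
```

arm_command(series=[{"dp": [0,0.3,-0.1],"angular": [0,-0.055,0],"gripper": 0},{"dp": [0.2,0.25,-0.1],"angular": [0,0,0],"gripper": 0},{"dp": [0.3,0.06,-0.1],"angular": [0,0,0],"gripper": 0},{"dp": [0.3,0,0],"angular": [0,0,0],"gripper": 0},{"dp": [0.1,0,0],"angular": [0,0,0],"gripper": 0},{"dp": [0,0,0],"angular": [0,0,0],"gripper": 0},{"dp": [0,0,0],"angular": [0,0,0],"gripper": 0},{"dp": [0,0,0],"angular": [0,0,0],"gripper": 0}])

```text
clock: 8.3
position: [0.3007, 0.3021, 0.2945]
ee_rot: [0.506, -0.501, 0.493, 0.499]
contact_force: [1.1, -0.2, 0.5]
width: -0.0
```

arm_command(series=[{"dp": [0,0,0],"angular": [0,0,0],"gripper": 0},{"dp": [0,0,0],"angular": [0,0,0],"gripper": 0},{"dp": [0,0,0],"angular": [0,0,0],"gripper": 0},{"dp": [0,0,0],"angular": [0,0,0],"gripper": 0},{"dp": [0,0,0],"angular": [0,0,0],"gripper": 0},{"dp": [0,0,0],"angular": [0,0,0],"gripper": 0},{"dp": [0,0,0],"angular": [0,0,0],"gripper": 0},{"dp": [0,0,0],"angular": [0,0,0],"gripper": 0}])

```text
clock: 9.3
position: [0.3014, 0.3026, 0.2958]
ee_rot: [0.507, -0.501, 0.492, 0.499]
contact_force: [0.4, 0.3, 0.4]
width: -0.0003
```

arm_command(series=[{"dp": [0,0,0],"angular": [0,0,0],"gripper": 0},{"dp": [0,0,0],"angular": [0,0,0],"gripper": 0},{"dp": [0,0,0],"angular": [0,0,0],"gripper": 0},{"dp": [0,0,0],"angular": [0,0,0],"gripper": 0},{"dp": [0,0,0],"angular": [0,0,0],"gripper": 0},{"dp": [0,0,0],"angular": [0,0,0],"gripper": 0},{"dp": [0,0,0],"angular": [0,0,0],"gripper": 0},{"dp": [0,0,0],"angular": [0,0,0],"gripper": 0}])

```text
clock: 10.3
position: [0.3014, 0.3026, 0.2958]
ee_rot: [0.507, -0.501, 0.492, 0.499]
contact_force: [-0.5, 0.1, 0.6]
width: -0.0001
```

Run:
```python
from h import *
s,d=snap('side','side3'); _,e=snap('top','top3')
plan([.364,.297,.195],1); grip(d); grip(e)
cv2.imwrite('pics/c3.png',np.hstack([cv2.resize(d['image'][100:350,200:500],(400,333)),cv2.resize(e['image'][100:350,150:450],(400,333))]))
```

```text
t 10.4 pos [0.3014 0.3026 0.2958] w 0.0 F [ 0.3  1.8 -0.1] 
 dp [ 0.848 -0.507 -0.057] ang [0.001 0.008 0.011] dist 0.119 q [ 0.62  0.    1.68 -0.    1.44 -0.95]
grip 297 [[0.3508, 0.2877, 0.1561], [0.3718, 0.2975, 0.1644], [0.3909, 0.3028, 0.1677]]
grip 248 [[0.3529, 0.2875, 0.1599], [0.3726, 0.2945, 0.165], [0.3926, 0.3026, 0.1688]]
```

View pics/c3.png

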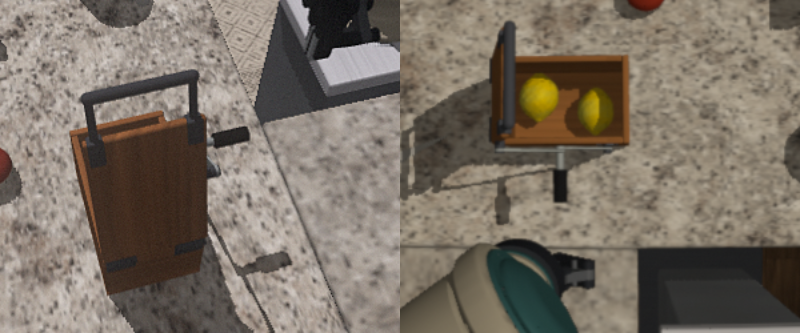

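The crops show the lid standing open unaided, with two lemons inside. The grip is at the locked height and hasn't moved for over 3 s. Next I'll hover above the grip.

arm_command(series=[{"dp": [0.1,-0.25,-0.05],"angular": [0,0,0],"gripper": 0},{"dp": [0.2,-0.2,0],"angular": [0,0,0],"gripper": 0},{"dp": [0.25,-0.05,0],"angular": [0,0,0],"gripper": 0},{"dp": [0.2,0,0],"angular": [0,0,0],"gripper": 0},{"dp": [0.1,0,0],"angular": [0,0,0],"gripper": 0},{"dp": [0,0,0],"angular": [0,0,0],"gripper": 0},{"dp": [0,0,0],"angular": [0,0,0],"gripper": 0},{"dp": [0,0,0],"angular": [0,0,0],"gripper": 0}])

```text
clock: 11.4
position: [0.3671, 0.2994, 0.1949]
ee_rot: [0.509, -0.502, 0.49, 0.499]
contact_force: [0.6, -0.6, 0.1]
width: -0.0001
```

Run:
```python
from h import *
plan([.364,.298,.166],1)
```

```text
t 11.4 pos [0.3671 0.2994 0.1949] w -0.0001 F [ 0.6 -0.6  0.1] 
 dp [ 0.24   0.031 -0.016] ang [0.001 0.01  0.015] dist 0.029 q [ 0.54  0.13  1.79  0.    1.19 -1.04]
```

arm_command(series=[{"dp": [0.15,0.03,0],"angular": [0,0,0.01],"gripper": 0},{"dp": [0.1,0,0],"angular": [0,0,0],"gripper": 0},{"dp": [0.08,0,0.06],"angular": [0,0,0],"gripper": 0},{"dp": [0.09,0,0.06],"angular": [0,0,0],"gripper": 0},{"dp": [0.09,0,0.04],"angular": [0,0,0],"gripper": 0},{"dp": [0.09,0,0.03],"angular": [0,0,0],"gripper": 0},{"dp": [0.09,0,0.02],"angular": [0,0,0],"gripper": 0},{"dp": [0.09,0,0.01],"angular": [0,0,0],"gripper": 0}])

```text
clock: 12.4
position: [0.3645, 0.3339, 0.0996]
ee_rot: [0.509, -0.495, 0.491, 0.504]
contact_force: [-0.7, 1.0, 2.6]
width: 0.0005
```

Run:
```python
from h import *
s,d=snap('side','side4')
plan([.364,.322,.105],1); grip(d)
```

```text
t 12.45 pos [0.3638 0.3334 0.0981] w 0.0003 F [ 0.3 -0.8 -1. ] 
 dp [-0.06  -0.002 -0.093] ang [-0.     0.016  0.005] dist 0.013 q [ 0.59  0.26  1.89  0.02  0.97 -1.  ]
grip 523 [[0.3583, 0.3132, 0.0959], [0.3748, 0.3394, 0.1524], [0.3906, 0.3581, 0.1989]]
```

arm_command(series=[{"dp": [-0.1,0.1,0],"angular": [0,0,0],"gripper": 0},{"dp": [-0.2,0.3,0],"angular": [0,0,0],"gripper": 0},{"dp": [-0.2,0.3,0],"angular": [0,0,0],"gripper": 0},{"dp": [-0.2,0.2,0],"angular": [0,0,0],"gripper": 0},{"dp": [0,0,0],"angular": [0,0,0],"gripper": 0},{"dp": [0,0,0],"angular": [0,0,0],"gripper": 0},{"dp": [0,0,0],"angular": [0,0,0],"gripper": 0},{"dp": [0,0,0],"angular": [0,0,0],"gripper": 0}])

```text
clock: 13.45
position: [0.2506, 0.3277, 0.1826]
ee_rot: [0.507, -0.496, 0.494, 0.503]
contact_force: [-0.2, 0.7, -0.5]
width: -0.0
```

arm_command(series=[{"dp": [0,0,0],"angular": [0,0,0],"gripper": 0},{"dp": [0,0,0],"angular": [0,0,0],"gripper": 0},{"dp": [0,0,0],"angular": [0,0,0],"gripper": 0},{"dp": [0,0,0],"angular": [0,0,0],"gripper": 0},{"dp": [0,0,0],"angular": [0,0,0],"gripper": 0},{"dp": [0,0,0],"angular": [0,0,0],"gripper": 0},{"dp": [0,0,0],"angular": [0,0,0],"gripper": 0},{"dp": [0,0,0],"angular": [0,0,0],"gripper": 0}])

```text
clock: 14.45
position: [0.2512, 0.3274, 0.1815]
ee_rot: [0.506, -0.496, 0.495, 0.503]
contact_force: [0.9, 0.0, -1.1]
width: 0.0001
```

arm_command(series=[{"dp": [0,0,0],"angular": [0,0,0],"gripper": 0},{"dp": [0,0,0],"angular": [0,0,0],"gripper": 0},{"dp": [0,0,0],"angular": [0,0,0],"gripper": 0},{"dp": [0,0,0],"angular": [0,0,0],"gripper": 0},{"dp": [0,0,0],"angular": [0,0,0],"gripper": 0},{"dp": [0,0,0],"angular": [0,0,0],"gripper": 0},{"dp": [0,0,0],"angular": [0,0,0],"gripper": 0},{"dp": [0,0,0],"angular": [0,0,0],"gripper": 0}])

```text
clock: 15.45
position: [0.2512, 0.3274, 0.1815]
ee_rot: [0.506, -0.496, 0.495, 0.503]
contact_force: [0.6, 0.9, 0.3]
width: 0.0002
```

arm_command(series=[{"dp": [0,0,0],"angular": [0,0,0],"gripper": 0},{"dp": [0,0,0],"angular": [0,0,0],"gripper": 0},{"dp": [0,0,0],"angular": [0,0,0],"gripper": 0},{"dp": [0,0,0],"angular": [0,0,0],"gripper": 0},{"dp": [0,0,0],"angular": [0,0,0],"gripper": 0},{"dp": [0,0,0],"angular": [0,0,0],"gripper": 0},{"dp": [0,0,0],"angular": [0,0,0],"gripper": 0},{"dp": [0,0,0],"angular": [0,0,0],"gripper": 0}])

```text
clock: 16.45
position: [0.2511, 0.3274, 0.1815]
ee_rot: [0.506, -0.496, 0.495, 0.503]
contact_force: [0.4, -0.2, -0.3]
width: -0.0001
```

Run:
```python
from h import *
s,d=snap('side','side5'); _,e=snap('top','top5')
plan([.30,.3,.2],1); grip(d); grip(e)
for x in (d,e):
    w=cloud(x); im=x['image'].astype(int)
    n=(im.max(-1)<75)&(w[...,2]>.085)&(w[...,2]<.4)&(abs(w[...,0]-.486)<.04)&(w[...,1]>.03)&(w[...,1]<.38)
    q=w[n]; print('bar',np.percentile(q,[2,50,98],axis=0).round(4).tolist())
cv2.imwrite('pics/c5.png',np.hstack([cv2.resize(d['image'][100:350,200:500],(400,333)),cv2.resize(e['image'][100:350,150:450],(400,333))]))
```

```text
t 16.55 pos [0.2512 0.3274 0.1815] w 0.0001 F [-0.7  0.5  0.5] 
 dp [-0.157 -0.408 -0.224] ang [-0.002  0.012  0.002] dist 0.059 q [ 0.74  0.06  1.91  0.01  1.16 -0.84]
grip 231 [[0.3508, 0.2837, 0.0299], [0.3715, 0.2939, 0.0372], [0.3909, 0.2993, 0.041]]
grip 187 [[0.3532, 0.2841, 0.0309], [0.3726, 0.2915, 0.0378], [0.3919, 0.2996, 0.0422]]
bar [[0.4484, 0.1539, 0.1143], [0.4878, 0.1594, 0.1197], [0.5255, 0.169, 0.1227]]
bar [[0.4469, 0.1536, 0.1174], [0.4841, 0.159, 0.1207], [0.5235, 0.2185, 0.1238]]
```

View pics/c5.png

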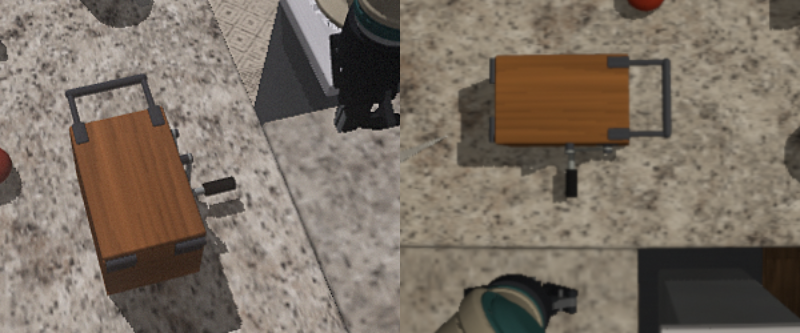

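arm_command(series=[{"dp": [0,0,0],"angular": [0,0,0],"gripper": 0},{"dp": [0,0,0],"angular": [0,0,0],"gripper": 0},{"dp": [0,0,0],"angular": [0,0,0],"gripper": 0},{"dp": [0,0,0],"angular": [0,0,0],"gripper": 0},{"dp": [0,0,0],"angular": [0,0,0],"gripper": 0},{"dp": [0,0,0],"angular": [0,0,0],"gripper": 0},{"dp": [0,0,0],"angular": [0,0,0],"gripper": 0},{"dp": [0,0,0],"angular": [0,0,0],"gripper": 0}])

```text
clock: 17.55
position: [0.2511, 0.3274, 0.1815]
ee_rot: [0.506, -0.496, 0.495, 0.503]
contact_force: [0.3, 0.1, -0.1]
width: -0.0001
```

Run:
```python
from h import *
s,d=snap('side','side6'); grip(d)
a=np.load('pics/side0.npz')['depth']; m=np.s_[190:310,265:340]
print('depth diff vs start',np.median(d['depth'][m]-a[m]), np.median(d['depth'][195:215,270:320]-a[195:215,270:320]))
print(sign_off())
```

```text
grip 231 [[0.3507, 0.2837, 0.0305], [0.3713, 0.2937, 0.0372], [0.3909, 0.2993, 0.0407]]
depth diff vs start 1.1026859e-05 4.968047e-05
the job is handed in; nothing more can be done
None
```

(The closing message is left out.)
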